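Take the charge pressure of a damper with a rod gauge

TASK

Take the pressure gauge out of its stand, press its nose straight down over the valve core on top of the damper until it is fully home on the rubber seal, and hold it there for about a second so the pressure pushes the gauge's rod out. Press gently - just enough to seat it, feeling for the valve first because it may be clamped anywhere along its rail - then stand the gauge upright back in its stand, with the rod still out to show the reading, and leave the other things on the table where they are.

Things in the scene. Friction and masses are not known exactly. Their poses are not given: they have to be found in the camera images.
- gauge_grip (a point): grasp point of the upright rod gauge: on its axis, 74 mm above the nose tip. From 42 to 92 mm above the nose tip it is a square aluminium body 22 x 22 mm, flat sides facing this frame's x and y. Below is a round steel nose tube, 22 mm outside, 11 mm bore, open below. From the top stands the rod's end with a 9 mm cap, 97 mm above the nose tip at rest. Mass 0.14 kg
- gauge_nose (a point): tip of the gauge's nose: centre of the open lower end of the nose tube, z up along the gauge. Inside the bore, 5 mm above this point, sits a sprung foot (450 N/m) that whatever enters the bore pushes up, and which pushes the rod out of the top
- rod (a joint): the gauge's reading: how far the rod has come out of the gauge's top (m), 0 at the start, at most 0.025 (cap then 48 mm above the grasp point, so leave it room inside the gripper). It stays out by friction when the gauge is taken off the valve
- stand: the gauge stand: a dark steel block 70 x 70 x 40 mm, fixed, origin at the centre of its underside, with a round hole 25 mm wide and 30 mm deep in the middle of its top (floor of the hole 10 mm above the table)
- stand_floor (a point): centre of the floor of the stand's hole, where the gauge's nose rests
- damper: gas-charged damper, fixed: squat green steel can, 130 mm across, 64 mm high, origin at the centre of its underside. On top a dark rail 116 x 34 mm along the damper's x axis, top 73 mm above the table. A valve (28 mm square foot) is clamped on the rail and cannot slide; it may stand anywhere from -24 to +24 mm along that x axis from the centre; this is not measured. Its y offset is nil
- slot_centre (a point): point over the middle of the rail (not over the valve), at the height of the top of the valve's seal, 90 mm above the table; x along the rail, z up. Seal: black rubber collar 25 mm across, yields 5 mm at 3 N per mm. From the seal stands the brass valve core, 8 mm thick, 31 mm tall (top 121 mm above the table).
- damper_top (a point): centre of the damper's rail top, 73 mm above the table. About pressing: the valve core first holds, so the rod is pushed out, then sinks into the valve under its hidden steady charge pressure, 5 to 11 N, different each time. Fully home, the nose tip is pressed a little into the seal, at 12 to 16 N in all whatever the pressure; more than 24 N between gauge and damper does damage
- meter: bystander: red multimeter 135 x 70 x 34 mm, lying flat, origin under its centre
- spool: bystander: grey spool 56 mm across, 42 mm high, origin under its centre
- cap: bystander: small black valve cap 16 mm across, 14 mm high, standing beside the damper, origin under its centre
- jar: bystander: jar 60 mm across, 75 mm high, origin under its centre
- screwdriver_grip (a point): bystander: screwdriver lying on the table, its handle
- wrench_grip (a point): bystander: wrench lying on the table, its handle
Mind the look-alikes: they are no part of the job. Of the things that look like the damper, the smallest one is meant. Of the things that look like the part that bears gauge_grip, the middle-sized one is meant.

How it is judged:
On the way:
1. the gauge is held fully home on the valve's seal, upright, with its rod pushed out by the pressure (z of gauge_nose in the frame of slot_centre below 0.001 m and x of gauge_nose in the frame of slot_centre between -0.028 and 0.028 m and y of gauge_nose in the frame of slot_centre between -0.005 and 0.005 m and angle between gauge_nose's own z axis and vertical below 0.12 rad and value of joint rod above 0.008 m), for 0.5 s.
At the end, for the whole second after the job is handed in: the gauge stands upright (within 0.12 rad) in its stand, nose within 4 mm of the hole's floor and 5 mm of its centre, released, its rod still out by more than 8 mm (horizontal distance between gauge_nose and stand_floor below 0.005 m and z of gauge_nose in the frame of stand_floor below 0.004 m and angle between gauge_nose's own z axis and vertical below 0.12 rad and value of joint rod above 0.008 m); the robot touches nothing.
It fails at once if the gauge and the damper press on each other with more than 24 N (contact force between gauge and damper above 24 N).
It fails at once if a bystander is moved by more than 20 mm (distance of any of meter, spool, cap, jar, screwdriver_grip, wrench_grip from where it was at the start of the episode above 0.02 m).
It also fails if it takes over 58 s, if anything falls off the work surface, if the arm or the gripper's body presses on something with over 40 N, if the wrist force passes 120 N, or if a joint passes its speed limit or range.

ROBOT

A 6-joint arm with a two-finger parallel gripper is mounted at the origin on the work surface. World frame = base frame: x ahead of the robot, y to its left, z up, the work surface at z = 0. Lengths are in m, angles in rad, forces in N, time in s.
With the tool pointing down it reaches from about 0.375 to 0.9 m from the base axis. Payload 3.1 kg.
Tool frame: the origin (TCP) lies at the very end of the fingers, on their centre line; the grasp point (between the pads) lies 19 mm behind it (manip.hold_point_z is the distance from the TCP to the grasp point, in m); y points along the fingers, z is the direction in which the jaws open and shut, and the axes are right-handed (so a half turn about y gives the same grasp; the last joint's range is limited). The gripper opens to 85 mm and grips with 20 to 120 N. Pads are 22 mm wide; open, the fingers measure 114 mm over their backs; the gripper's body (76 mm by 85 mm) begins 54 mm behind the grasp point. The pads swing forward as they close: fully open they stand 13 mm farther back than shut.
Start: joints at [1.04, 0.527, 1.433, -0, 1.181, -0.178], TCP at [0.215, 0.587, 0.204] pointing down, gripper open.
Joint ranges: [-3.08, 3.08], [-0.75, 2.2], [0.22, 2.44], [-1.43, 4.57], [0, 2.65], [-2.85, 2.85]. Speed limits (rad/s): [2.79, 2.79, 3.14, 3.14, 3.14, 3.14].

INTERFACE

Orientations are given as a unit quaternion [x, y, z, w].
In Python, from station import manip, eyes, workorder gives the robot as it stands. The module is installed in compiled form; this text tells all that it offers.
- The arm moves only by the shell command python3 -m jog 'ROWS' [OPENING] [FORCE]. ROWS is JSON, a list of rows, each a list of 2 entries, a list of its own where there are three numbers: the shift along the tool's x, y, z in cm, then the turn about the tool's y in rad. A call has 1 to 20 rows; each row is the pose to reach, as a shift and turn from the pose commanded when the call began, along the tool's axes at that moment; what a row does not reach only later rows make up. A row lasts 1/12 s, in which the tool goes at most 41.7 mm and 7.16 degrees, less where a joint would pass 70% of its speed; a pose out of reach is approached as far as the arm can. A call with a gripper value outside its range is refused whole. OPENING is the finger opening in cm, from 0 to 8.54, set as the call begins (- or left out, the last holds). The fingers move at their own pace and stop on an object; FORCE is the grip in N (left out, the last holds). Time passes only in rows, so rows that repeat a pose let the fingers close. It gives the time, the measured TCP pose, the force and the opening at its end, in the units of the state.
- manip.sense(): the state, without advancing time (a new reading comes with each control period).
- eyes.snapshot(name): name is "scene" or "top" or "wrist"; returns a dict with "frame" (400x640x3 uint8, red, green, blue), "vfov" (degrees; the focal length in pixels is half the picture's height over the tangent of half this angle, whatever the lens; pixels are square), "cx", "cy" (the principal point, pixels), "k1" (the pictures are not rectified: a ray, as slopes to the right and down, at radius r is drawn at 1 + k1 r^2 times it, then the intrinsics apply), "rvec" (rotation vector, rad) and "tvec" (3), from world to camera coordinates, as OpenCV has them. Camera axes: x right, y down, z forward; pixel columns grow to the right and rows downward; lengths in m; the calibration is good to about 2 mm. A picture is of the moment at which its call begins. There is no depth.
- workorder.sign_off(): hands the job in, once; it reports no verdict.
The state is a dict: "t": time; "q": joint angles; "qd": joint speeds; "tau": joint torques, N m; "tcp_pos": TCP position; "tool_rot": TCP orientation; "force": force on the tool from outside, world axes, zero at the start; "ft_torque": the same for the moment, N m; "finger_gap": opening from 0.0 (shut) to 1.0 (fully open).
Only numpy, scipy, OpenCV 4.12 (cv2) and the standard library are available. Lean on these libraries where they do the work, as an engineer would, in place of code of your own. Each camera call takes 0.05 s, during which the arm holds its last target. There are 200 camera calls.

## Working session

There is one attempt and no reset: what is moved stays moved. The work goes in short steps, Python scripts to look and compute and a shell command to move; the robot and the scene stay as the last step left them, time stands still between calls to the robot, and variables do not carry over. Pictures are saved under pics/ and viewed, about 8 in all and at most 12, crops included, and the job is handed in when it is done.

```bash
mkdir -p pics
cat > h.py <<'E'
import numpy as np, cv2
from scipy.spatial.transform import Rotation as R
from station import manip, eyes, workorder
def snap(n,f=None):
    s=eyes.snapshot(n)
    if f: cv2.imwrite('pics/'+f,s['frame'][:,:,::-1])
    return s
def cam(s):
    f=200/np.tan(np.radians(s['vfov'])/2)
    K=np.array([[f,0,s['cx']],[0,f,s['cy']],[0,0,1]])
    return K,np.array([s['k1'],0,0,0,0.]),np.array(s['rvec'],float),np.array(s['tvec'],float)
def proj(s,P):
    K,D,r,t=cam(s); return cv2.projectPoints(np.array(P,float).reshape(-1,1,3),r,t,K,D)[0][:,0]
def back(s,uv,z):
    K,D,r,t=cam(s); uv=np.array(uv,float).reshape(-1,1,2)
    n=cv2.undistortPoints(uv,K,D)[:,0]; M=cv2.Rodrigues(r)[0]
    d=np.c_[n,np.ones(len(n))]@M; c=-M.T@t
    return c+d*((z-c[2])/d[:,2])[:,None]
E
python3 - <<'E'
from h import *
print(manip.sense()); print(manip.hold_point_z)
for n in('scene','top','wrist'):
    s=snap(n,n+'0.png'); print(n,{k:v for k,v in s.items() if k!='frame'})
a=cv2.imread('pics/top0.png');
E
```

```text
{'t': 0.0, 'q': array([ 1.04048018e+00,  5.28474082e-01,  1.43389310e+00, -3.03125732e-06,
        1.18138066e+00, -1.78465459e-01]), 'qd': array([ 7.61595317e-04,  1.65137341e-03, -1.76028078e-04, -2.87050423e-03,
        4.47506936e-04,  7.93924910e-06]), 'tau': array([-5.55011648e-04, -4.42352450e+01, -1.78024489e+01, -4.36616201e-04,
        8.48292257e-03, -1.71969975e-05]), 'tcp_pos': array([0.21495718, 0.58605719, 0.20263174]), 'tool_rot': array([ 0.69690723, -0.12402033,  0.12349335, -0.69547729]), 'force': array([ 0.88298052, -0.01436467, -0.99893248]), 'ft_torque': array([ 0.00280167, -0.00383987,  0.04727934]), 'finger_gap': 1.0031322252807924}
0.0187
scene {'vfov': 53.26667737326874, 'cx': 316.26269760748687, 'cy': 196.32146046593434, 'k1': -0.011008749714587108, 'rvec': array([ 1.31532956,  2.08325852, -0.98835107]), 'tvec': array([ 0.22913472, -0.21821646,  1.52321116])}
top {'vfov': 56.894017535936506, 'cx': 317.8537085179554, 'cy': 198.53698804287302, 'k1': -0.05234382894985143, 'rvec': array([ 2.22442826, -2.18226964,  0.08812716]), 'tvec': array([-0.0399765 ,  0.51607344,  1.15085291])}
wrist {'vfov': 70.11773339686533, 'cx': 322.4239768909488, 'cy': 196.25373399325426, 'k1': -0.0511331156878284, 'rvec': array([-2.3456778 , -1.63815156, -0.26586916]), 'tvec': array([-0.62310565, -0.04215459,  0.38084474])}
```

View pics/top0.png

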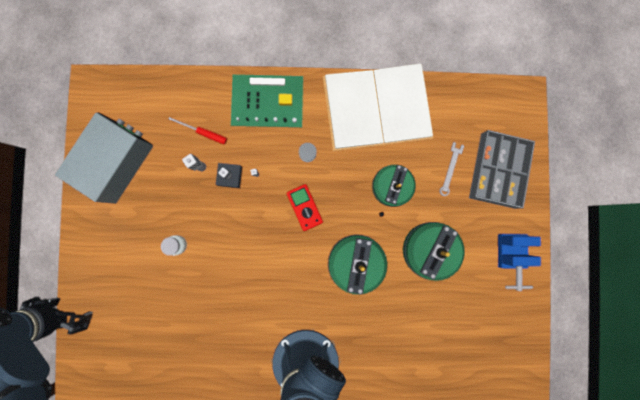

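View pics/scene0.png

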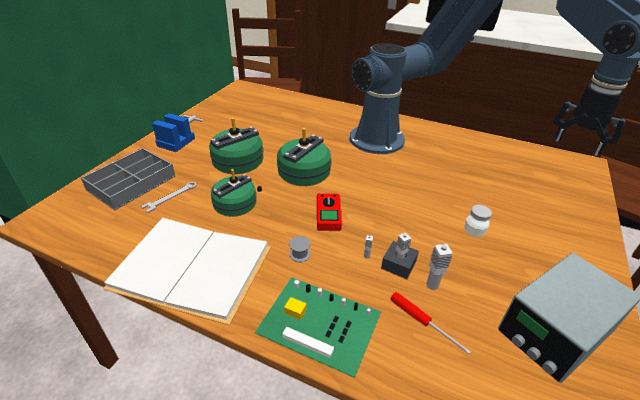

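The top view shows three gauges: a large one free at (192,161), one in the dark stand at (228,174), and a small one at (254,172). There are three green cans, at (357,265), (434,250) and the smallest at (394,185). By the description I want the gauge in the stand and the can at (394,185). One close crop will check both.

Run:
```python
from h import *
a=cv2.imread('pics/top0.png'); b=cv2.imread('pics/scene0.png')
z=lambda im,x,y,w,h,k:cv2.resize(im[y:y+h,x:x+w],None,fx=k,fy=k,interpolation=cv2.INTER_CUBIC)
o=np.vstack([np.hstack([z(a,180,145,80,50,5),z(a,354,160,80,50,5)]),np.hstack([z(b,360,225,100,75,4),z(b,190,165,100,75,4)])])
cv2.imwrite('pics/crop1.png',o)
s=snap('top')
print('stand top',back(s,[[229,176],[193,161],[254,172]],.04)); print('damper',back(s,[[394,185]],.064))
for n,uv in dict(meter=[305,207],spool=[307,152],cap=[381,214],jar=[173,245]).items(): print(n,back(s,[uv],.03))
```

```text
stand top [[0.5797113  0.24671677 0.04      ]
 [0.62435842 0.3603059  0.04      ]
 [0.59370145 0.16974011 0.04      ]]
damper [[ 0.55994896 -0.26081363  0.064     ]]
meter [[0.4887258  0.00975096 0.03      ]]
spool [[0.66161466 0.00703765 0.03      ]]
cap [[ 0.47136023 -0.22821632  0.03      ]]
jar [[0.36297642 0.4160071  0.03      ]]
```

View pics/crop1.png

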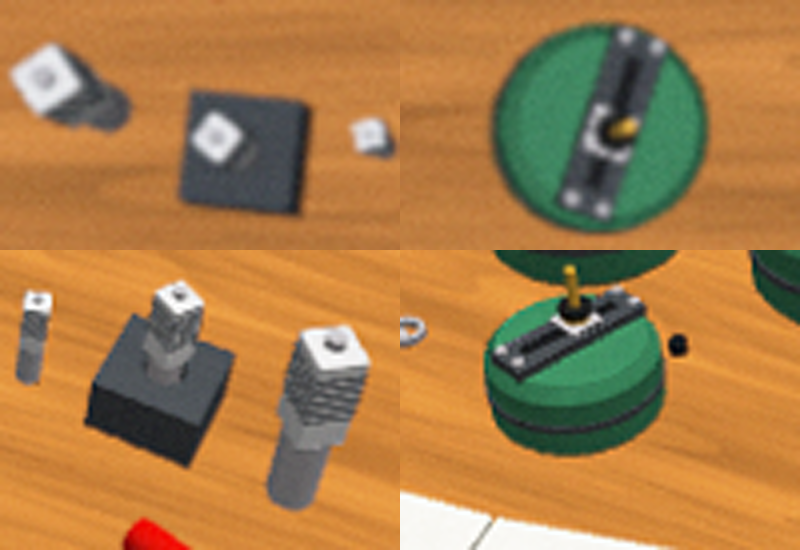

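The crop confirms the choice. The stand gauge is middle-sized, its top at about pixel (223.4,172.6), and the square is turned about 30°. The smallest can's valve sits slightly off the rail's centre. Next I work out the tool axes and the first shift.

```bash
cat >> h.py <<'E'
def T():
    s=manip.sense(); return s,R.from_quat(s['tool_rot']).as_matrix(),s['tcp_pos']
def rel(p):  # world point -> tool cm
    s,M,c=T(); return np.round(M.T@(np.array(p)-c)*100,2)
E
python3 - <<'E'
from h import *
s,M,c=T(); print(M.round(3))
t=snap('top'); sc=snap('scene'); w=snap('wrist')
K,D,r,tv=cam(w); Q=cv2.Rodrigues(r)[0]; C=-Q.T@tv; print('cam in tool',M.T@(C-c), 'axes in tool',(M.T@Q.T).round(2))
print('gauge top', back(t,[[223.4,172.6]],.102), back(sc,[[360+178/4,225+46/4]] if 0 else [[404.5,299-61]],.102))
print('stand c',back(t,[[180+248/5,145+152/5]],.04))
# scene crop offset: rows start y=225 at crop y=250
print('gauge top scene',back(sc,[[360+180/4,225+(296-250)/4]],.102))
print('valve tip',back(t,[[354+629/5,160+126/5]],.121),back(sc,[[190+570/4,165+(268-250)/4]],.121))
rt=[[354+x/5,160+y/5] for x,y in((625,36),(657,47),(572,198),(602,210))]
p=back(t,rt,.073);print('rail',p,p.mean(0)); d=(p[0]+p[1]-p[2]-p[3])/2; print('len',np.linalg.norm(d),np.degrees(np.arctan2(d[1],d[0])))
sq=back(t,[[180+x/5,145+y/5] for x,y in((205,112),(243,135),(222,163),(190,140))],.102);print(sq, [np.degrees(np.arctan2(*(sq[i-3]-sq[i])[[1,0]])) for i in range(4)])
E
```

```text
[[ 0.939 -0.001  0.345]
 [-0.345 -0.001  0.939]
 [-0.    -1.    -0.001]]
cam in tool [-0.08166557 -0.17013691 -0.00038412] axes in tool [[ 0.    0.95  0.32]
 [ 0.   -0.32  0.95]
 [ 1.   -0.   -0.  ]]
gauge top [[0.58233089 0.2498106  0.102     ]] [[0.58838398 0.2525276  0.102     ]]
stand c [[0.58161401 0.24492182 0.04      ]]
gauge top scene [[0.58279109 0.2522578  0.102     ]]
valve tip [[ 0.559331   -0.50281848  0.121     ]] [[ 0.42548293 -0.00621123  0.121     ]]
rail [[ 0.6199264  -0.52345723  0.073     ]
 [ 0.61361831 -0.54375257  0.073     ]
 [ 0.51928451 -0.48915993  0.073     ]
 [ 0.51229885 -0.5080067   0.073     ]] [ 0.56628202 -0.51609411  0.073     ]
len 0.10688128151421097 -19.12730136790006
[[0.59751934 0.25738957 0.102     ]
 [0.58439618 0.23463405 0.102     ]
 [0.56767994 0.24637194 0.102     ]
 [0.58084475 0.26559917 0.102     ]] [np.float64(-119.97214593953044), np.float64(144.92404088189343), np.float64(55.60070413016115), np.float64(-26.21294125829106)]
```

Run:
```python
from h import *
print(rel([.5825,.250,.2]))
t=snap('top')
rt=[[354+(x-400)/5,160+y/5] for x,y in((625,36),(657,47),(572,198),(602,210),(629,126))]
p=back(t,rt,.073);print('rail',p,p[:4].mean(0)); d=(p[0]+p[1]-p[2]-p[3])/2; print('len',np.linalg.norm(d),np.degrees(np.arctan2(d[1],d[0])))
```

```text
[ 46.08   0.34 -18.94]
rail [[ 0.61373534 -0.27380181  0.073     ]
 [ 0.60746295 -0.29350431  0.073     ]
 [ 0.51442848 -0.24194863  0.073     ]
 [ 0.50752605 -0.26028897  0.073     ]
 [ 0.558834   -0.27649727  0.073     ]] [ 0.5607882  -0.26738593  0.073     ]
len 0.10479979308464536 -18.08587054997416
```

```bash
python3 -m jog '[[[15,0.3,-6.2],0.1],[[30,0.3,-12.4],0.19],[[46,0.3,-18.9],0.19],[[46,0.3,-18.9],0.19],[[46,0.3,-18.9],0.19],[[46,0.3,-18.9],0.19],[[46,0.3,-18.9],0.19],[[46,0.3,-18.9],0.19],[[46,0.3,-18.9],0.19],[[46,0.3,-18.9],0.19],[[46,0.3,-18.9],0.19],[[46,0.3,-18.9],0.19],[[46,0.3,-18.9],0.19],[[46,0.3,-18.9],0.19],[[46,0.3,-18.9],0.19],[[46,0.3,-18.9],0.19]]' 8.5 30
python3 - <<'E'
from h import *
s=snap('wrist','w1.png'); print(proj(s,[[.5825,.250,.102]]),T()[1].round(3))
im=cv2.imread('pics/w1.png')
E
```

```text
t: 1.73
tcp_pos: [0.5808, 0.2516, 0.2005]
tool_rot: [0.682, -0.189, 0.188, -0.681]
force: [-0.2, 0.8, 0.8]
finger_gap: 0.995
[[322.54275442 189.81541156]] [[ 0.858 -0.001  0.514]
 [-0.514  0.     0.858]
 [-0.001 -1.    -0.   ]]
```

View pics/w1.png

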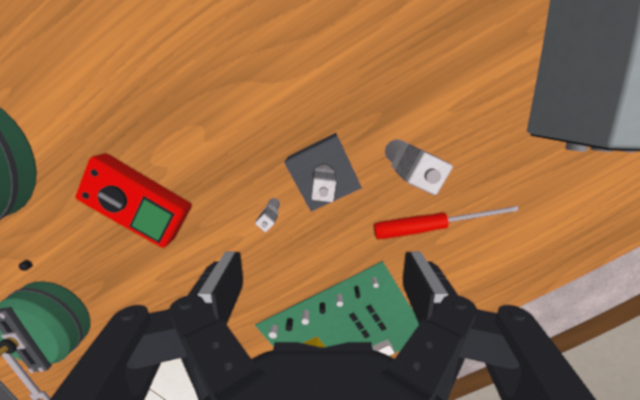

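The wrist picture shows the stand's gauge with its top square at about (323,190), where I predicted it, nearly square to the jaws. Next I fit the square's angle and the stand's position numerically.

Run:
```python
from h import *
s=snap('wrist'); im=s['frame']; sub=im[165:215,285:365]
m=((sub.min(2)>165)).astype(np.uint8); n,l,st,c=cv2.connectedComponentsWithStats(m)
i=1+st[1:,4].argmax(); q=cv2.findContours((l==i).astype(np.uint8),0,2)[0][0]
r=cv2.minAreaRect(q); print(st[i],r); b=cv2.boxPoints(r)+[285,165]; P=back(s,b,.102); print(P,P.mean(0))
e=P[1]-P[0]; print(np.linalg.norm(P[1]-P[0]),np.linalg.norm(P[2]-P[1]),np.degrees(np.arctan2(e[1],e[0])))
hsv=cv2.cvtColor(im,cv2.COLOR_RGB2HSV); print(back(s,[[285,158],[337,134],[361,187],[314,210]],.04), back(s,[[323.5,190.5]],.107))
o=cv2.resize(im[120:220,270:375],None,fx=6,fy=6,interpolation=cv2.INTER_CUBIC)[:,:,::-1].copy()
cv2.polylines(o,[np.int32((b-[270,120])*6)],True,(0,0,255),1);cv2.imwrite('pics/c2.png',o)
```

```text
[ 27  14  23  23 417] ((38.04615783691406, 25.13077163696289), (21.209938049316406, 20.589767456054688), 7.125016689300537)
[[0.58496159 0.23563808 0.102     ]
 [0.56830021 0.24883692 0.102     ]
 [0.58113703 0.26508952 0.102     ]
 [0.59815945 0.25224383 0.102     ]] [0.58313957 0.25045209 0.102     ]
0.02125584705287645 0.020710654076553342 141.61437131198784
[[0.54290127 0.22258124 0.04      ]
 [0.55026032 0.28878062 0.04      ]
 [0.61995549 0.28206683 0.04      ]
 [0.61617801 0.21760821 0.04      ]] [[0.58223053 0.25150367 0.107     ]]
```

View pics/c2.png

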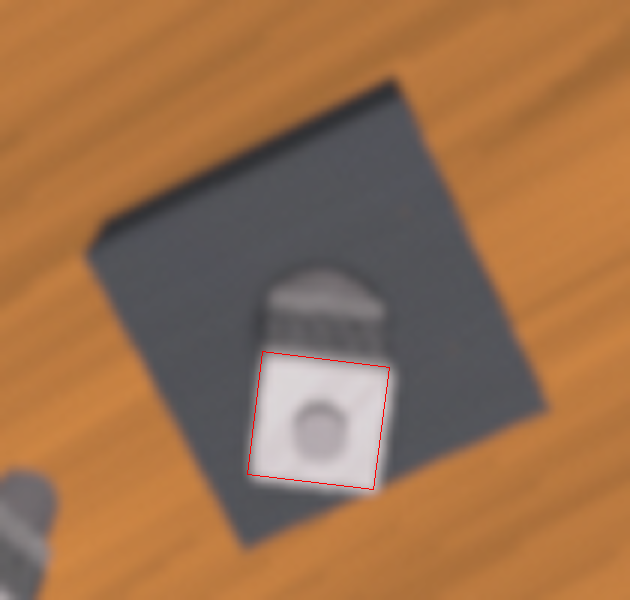

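Run:
```python
from h import *
print(rel([.583,.251,.067]))
```

```text
[ 0.25 13.37  0.03]
```

```bash
python3 -m jog '[[[0.25,0,0],0.13],[[0.25,3,0],0.13],[[0.25,6,0],0.13],[[0.25,9,0],0.13],[[0.25,11,0],0.13],[[0.25,12.5,0],0.13],[[0.25,13.3,0],0.13],[[0.25,13.3,0],0.13],[[0.25,13.3,0],0.13],[[0.25,13.3,0],0.13]]'
python3 - <<'E'
from h import *
print(rel([.583,.251,.067]),T()[1].round(3)[:,2])
E
```

```text
t: 2.67
tcp_pos: [0.585, 0.2502, 0.069]
tool_rot: [-0.667, 0.232, -0.234, 0.668]
force: [1.2, -0.3, 0.5]
finger_gap: 0.994
[-0.21  0.19 -0.06] [0.622 0.783 0.002]
```

```bash
python3 -m jog '[[[-0.15,0.1,0],0],[[-0.15,0.1,0],0],[[-0.15,0.1,0],0]]' && python3 -m jog '[[[0,0,0],0],[[0,0,0],0],[[0,0,0],0],[[0,0,0],0],[[0,0,0],0],[[0,0,0],0],[[0,0,0],0],[[0,0,0],0],[[0,0,0],0],[[0,0,0],0]]' 1 60
python3 - <<'E'
from h import *
print(rel([.583,.251,.067])); snap('wrist','w2.png')
E
```

```text
t: 2.92
tcp_pos: [0.5834, 0.2506, 0.0675]
tool_rot: [-0.667, 0.233, -0.233, 0.668]
force: [0.2, 0.8, -0.3]
finger_gap: 0.99
t: 3.75
tcp_pos: [0.5833, 0.2505, 0.0669]
tool_rot: [-0.667, 0.233, -0.233, 0.668]
force: [-0.2, 0.5, 3.1]
finger_gap: 0.235
[-0.06 -0.01  0.02]
```

```bash
python3 -m jog '[[[0,-1,0],0],[[0,-3,0],0],[[0,-6,0],0],[[0,-10,0],0],[[0,-14,0],0],[[0,-14,0],0],[[0,-14,0],0],[[0,-14,0],0]]'
python3 - <<'E'
from h import *
t=snap('top'); s=snap('scene')
print(back(t,[[399.8,185.2]],.121),back(s,[[232.5,169.5]],.121))
# bolts in scene, rail centre
print(rel([.561,-.266,.207]),rel([.583,.251,.207]))
E
```

```text
t: 4.47
tcp_pos: [0.5818, 0.2502, 0.2062]
tool_rot: [0.668, -0.234, 0.232, -0.667]
force: [-0.5, 0.7, -2.4]
finger_gap: 0.233
[[ 0.55410869 -0.26467406  0.121     ]] [[ 0.55306909 -0.26164277  0.121     ]]
[ 30.54  -0.18 -41.64] [ 0.08 -0.25  0.2 ]
```

```bash
python3 -m jog '[[[6,0,-8],0],[[12,0,-16.5],0],[[18,0,-24.5],0],[[24,0,-33],0],[[29.8,-0.1,-41.8],0],[[29.8,-0.1,-41.8],0],[[29.8,-0.1,-41.8],0],[[29.8,-0.1,-41.8],0],[[29.8,-0.1,-41.8],0],[[29.8,-0.1,-41.8],0],[[29.8,-0.1,-41.8],0],[[29.8,-0.1,-41.8],0],[[29.8,-0.1,-41.8],0],[[29.8,-0.1,-41.8],0],[[29.8,-0.1,-41.8],0],[[29.8,-0.1,-41.8],0],[[29.8,-0.1,-41.8],0],[[29.8,-0.1,-41.8],0]]'
python3 - <<'E'
from h import *
s=snap('wrist'); print(rel([.5536,-.2635,.207])); print(proj(s,[[.5536,-.2635,.121],[.5536,-.2635,.09],[.561,-.266,.073]]))
t=snap('scene');c=T()[2];print(proj(t,[c-[0,0,.057],[.5536,-.2635,.121]]))
a=np.full((400+320,640,3),0,np.uint8);a[:400]=s['frame'];x=t['frame'][100:200,170:330];a[400:]=cv2.resize(x,(512,320),interpolation=cv2.INTER_CUBIC)[:, :512] if 0 else np.pad(cv2.resize(x,(512,320),interpolation=cv2.INTER_CUBIC),((0,0),(0,128),(0,0)))
cv2.imwrite('pics/w3.png',cv2.resize(a,(533,600))[:,:,::-1])
E
```

```text
t: 6.07
tcp_pos: [0.5561, -0.2603, 0.2073]
tool_rot: [-0.668, 0.233, -0.232, 0.668]
force: [-0.1, -0.7, -1.1]
finger_gap: 0.236
[-0.02  0.05 -0.4 ]
[[318.55704366 191.29074082]
 [318.95992619 182.32202773]
 [321.54293985 184.5192421 ]]
[[230.92585341 161.42078494]
 [231.84701797 169.42910403]]
```

View pics/w3.png

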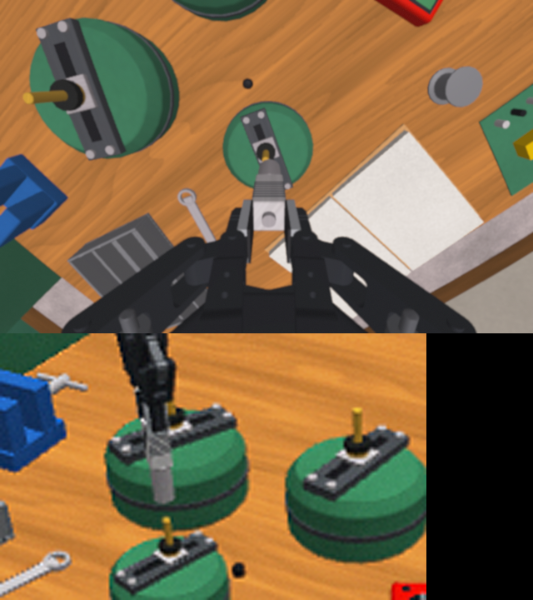

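The gauge hangs upright over the smallest can. The scene view puts the nose at (231,163) and the core tip at about (232.8,169.5). The wrist view has the core at about (318,186), against a predicted tip of (318.6,191.3). I take one close crop with the predicted points overlaid.

Run:
```python
from h import *
s=snap('wrist'); c=T()[2]
ax,ay=.951,-.309
L=[]
for k in(-.02,-.01,0,.01,.02): L.append([.561+ax*k,-.266+ay*k,.121])
o=cv2.resize(s['frame'][110:230,260:380],None,fx=5,fy=5,interpolation=cv2.INTER_CUBIC)[:,:,::-1].copy()
def m(P,col):
    for p in proj(s,P): cv2.circle(o,tuple(int(v) for v in (p-[260,110])*5),3,col,-1)
th=np.linspace(0,2*np.pi,60)
m(np.c_[c[0]+.011*np.cos(th),c[1]+.011*np.sin(th),0*th+c[2]-.057],(0,0,255))
m([[.5536,-.2635,.121]],(255,0,255))
m([[.561+sx*ax*.058-sy*ay*.017,-.266+sx*ay*.058+sy*ax*.017,.073] for sx in(-1,1) for sy in(-1,1)],(255,255,0))
cv2.imwrite('pics/c4.png',o)
```

```text
(no output)
```

View pics/c4.png

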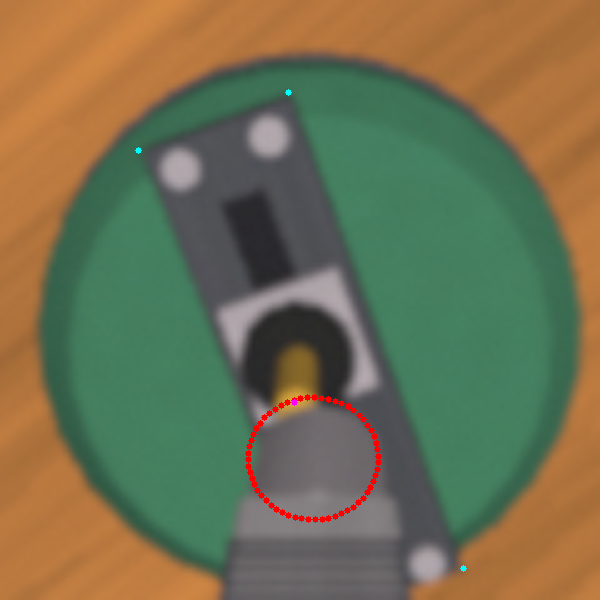

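The crop shows the predicted nose circle and rail corners on the real edges to within about 1 mm. The seal's centre is at crop (299,355), which is px (319.8,181).

Run:
```python
from h import *
s=snap('wrist'); p=back(s,[[319.8,181]],.0895)[0]; print(p)
q=back(s,[[260+x/5,110+y/5] for x,y in((140,150),(288,97),(181,170),(269,136),(427,564))],.073); print(q)
v=p[:2]-[.561,-.266]; print('along',v@[.951,-.309],'across',v@[.309,.951])
print(rel([*p[:2],.207]), 'feel')
```

```text
[ 0.55356364 -0.26298974  0.0895    ]
[[ 0.50083742 -0.26428784  0.073     ]
 [ 0.51175696 -0.23280463  0.073     ]
 [ 0.50950217 -0.26019694  0.073     ]
 [ 0.51558502 -0.2410166   0.073     ]
 [ 0.61511179 -0.27410557  0.073     ]]
along -0.008002149459066823 across 0.0005649237313239399
[-0.11  0.08 -0.3 ] feel
```

```bash
python3 -m jog '[[[-0.1,0,-0.3],0],[[-0.1,1,-0.3],0],[[-0.1,2,-0.3],0],[[-0.1,2.4,-0.3],0],[[-0.1,2.4,-0.3],0],[[-0.1,2.4,-0.3],0],[[-0.1,2.4,-0.3],0]]'
python3 - <<'E'
from h import *
for i in range(2):
    s=snap('wrist'); print(manip.sense()['force'].round(2))
print(rel([.5536,-.2631,.182]))
E
```

```text
t: 6.85
tcp_pos: [0.5536, -0.2641, 0.1835]
tool_rot: [-0.668, 0.233, -0.233, 0.668]
force: [0.7, 0.2, -1.7]
finger_gap: 0.237
[ 0.22  0.32 -1.33]
[-0.41 -0.03 -0.92]
[-0.08  0.19  0.08]
```

```bash
python3 -m jog '[[[-0.06,0.2,0.08],0],[[-0.06,0.2,0.08],0],[[-0.06,0.4,0.08],0],[[-0.06,0.5,0.08],0],[[-0.06,0.6,0.08],0],[[-0.06,0.6,0.08],0]]'
python3 -m jog '[[[0,0.1,0],0],[[0,0.1,0],0]]';python3 -m jog '[[[0,0.1,0],0],[[0,0.1,0],0]]'; python3 -m jog '[[[0,0.1,0],0],[[0,0.1,0],0]]'
```

```text
t: 7.45
tcp_pos: [0.5533, -0.2628, 0.1773]
tool_rot: [-0.668, 0.233, -0.233, 0.668]
force: [-0.4, -0.7, -1.3]
finger_gap: 0.233
t: 7.62
tcp_pos: [0.5534, -0.2629, 0.1764]
tool_rot: [-0.668, 0.233, -0.233, 0.668]
force: [0.6, -0.1, -1.1]
finger_gap: 0.233
t: 7.78
tcp_pos: [0.5534, -0.2629, 0.1755]
tool_rot: [-0.668, 0.233, -0.233, 0.668]
force: [-0.0, 0.9, -1.6]
finger_gap: 0.232
t: 7.95
tcp_pos: [0.5534, -0.2629, 0.1744]
tool_rot: [-0.668, 0.233, -0.233, 0.668]
force: [-1.0, -0.7, -1.5]
finger_gap: 0.234
```

```bash
for i in 1 2 3 4; do python3 -m jog '[[[0,0.1,0],0],[[0,0.2,0],0],[[0,0.2,0],0]]' | grep -E 'tcp|force'; done
```

```text
tcp_pos: [0.5535, -0.263, 0.1726]
force: [1.2, 0.1, -1.2]
tcp_pos: [0.5536, -0.263, 0.1707]
force: [-0.3, 0.7, -0.7]
tcp_pos: [0.5536, -0.263, 0.1687]
force: [-0.7, -0.0, 1.3]
tcp_pos: [0.5536, -0.263, 0.1666]
force: [0.7, -0.5, 2.2]
```

```bash
for i in 1 2 3 4; do python3 -m jog '[[[0,0.1,0],0],[[0,0.2,0],0],[[0,0.3,0],0],[[0,0.4,0],0],[[0,0.4,0],0]]' | grep -E 'tcp|force'; done
```

```text
tcp_pos: [0.5536, -0.263, 0.1627]
force: [0.8, 0.2, 4.1]
tcp_pos: [0.5535, -0.263, 0.1585]
force: [0.2, 0.4, 4.9]
tcp_pos: [0.5535, -0.2629, 0.1544]
force: [-0.3, 1.1, 5.6]
tcp_pos: [0.5535, -0.263, 0.1505]
force: [0.5, -0.7, 5.0]
```

```bash
for i in 1 2 3 4 5; do python3 -m jog '[[[0,0.05,0],0],[[0,0.1,0],0],[[0,0.1,0],0]]' | grep -E 'tcp|force'; done
```

```text
tcp_pos: [0.5535, -0.263, 0.1496]
force: [-0.1, 0.6, 4.3]
tcp_pos: [0.5535, -0.263, 0.1487]
force: [0.6, 0.3, 5.1]
tcp_pos: [0.5535, -0.263, 0.1477]
force: [0.1, 0.8, 5.4]
tcp_pos: [0.5535, -0.263, 0.1466]
force: [-0.2, -0.0, 5.5]
tcp_pos: [0.5537, -0.2631, 0.146]
force: [-1.1, 0.9, 6.6]
```

```bash
for i in 1 2; do python3 -m jog '[[[0,0.05,0],0],[[0,0.1,0],0],[[0,0.1,0],0]]' | grep -E 'tcp|force'; done
```

```text
tcp_pos: [0.5538, -0.2632, 0.1454]
force: [0.1, 0.6, 9.4]
tcp_pos: [0.5539, -0.2633, 0.1448]
force: [-0.2, 1.2, 10.8]
```

```bash
python3 -m jog '[[[0,0.05,0],0],[[0,0.08,0],0],[[0,0.08,0],0],[[0,0.08,0],0]]' | grep -E 'tcp|force'; python3 -m jog '[[[0,0,0],0],[[0,0,0],0],[[0,0,0],0],[[0,0,0],0],[[0,0,0],0],[[0,0,0],0],[[0,0,0],0],[[0,0,0],0],[[0,0,0],0],[[0,0,0],0],[[0,0,0],0],[[0,0,0],0],[[0,0,0],0],[[0,0,0],0]]'
python3 - <<'E'
from h import *
for i in range(4): snap('wrist'); print(manip.sense()['force'].round(1))
E
```

```text
tcp_pos: [0.554, -0.2633, 0.1444]
force: [-1.0, 1.1, 11.4]
t: 13.87
tcp_pos: [0.554, -0.2633, 0.1444]
tool_rot: [0.668, -0.232, 0.234, -0.667]
force: [-0.9, 0.4, 11.9]
finger_gap: 0.233
[-1.4  1.7 11.6]
[-1.2  0.6 11.8]
[-0.7  1.5 11.6]
[-1.6  1.7 11.3]
```

```bash
python3 -m jog '[[[0,-0.2,0],0],[[0,-0.5,0],0],[[0,-1,0],0],[[0,-2,0],0],[[0,-3,0],0],[[0,-4,0],0],[[0,-5,0],0],[[0,-6.3,0],0],[[0,-6.3,0],0],[[0,-6.3,0],0],[[0,-6.3,0],0]]'
python3 - <<'E'
from h import *
print(rel([.5833,.2505,.207]),T()[1].round(3)[:,2])
s=snap('wrist')['frame'];x=snap('scene')['frame'][60:220,150:310]
a=np.hstack([cv2.resize(s[130:330,220:420],(400,400)),cv2.resize(x,(400,400))]);cv2.imwrite('pics/w5.png',a[:,:,::-1])
E
```

```text
t: 14.98
tcp_pos: [0.5528, -0.2625, 0.2052]
tool_rot: [-0.667, 0.234, -0.232, 0.668]
force: [-0.6, 1.6, -0.9]
finger_gap: 0.233
[-29.54  -0.14  42.05] [ 0.622  0.783 -0.   ]
```

View pics/w5.png

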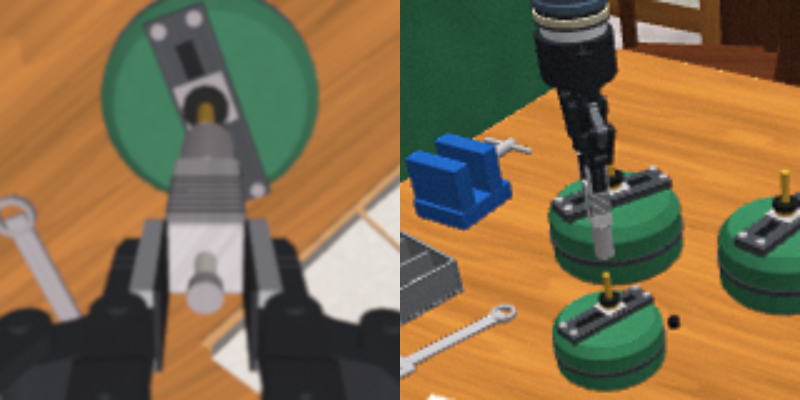

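The rod now stands clearly out of the gauge top, with its cap at about crop (206,296). The gauge is upright, clear of the core, and still square in the jaws. I carry it back to the stand.

```bash
python3 -m jog '[[[-6,0,8],0],[[-12,0,17],0],[[-18,-0.1,25.5],0],[[-24,-0.1,34],0],[[-29.5,-0.1,42],0],[[-29.5,-0.1,42],0],[[-29.5,-0.1,42],0],[[-29.5,-0.1,42],0],[[-29.5,-0.1,42],0],[[-29.5,-0.1,42],0],[[-29.5,-0.1,42],0],[[-29.5,-0.1,42],0],[[-29.5,-0.1,42],0],[[-29.5,-0.1,42],0],[[-29.5,-0.1,42],0],[[-29.5,-0.1,42],0],[[-29.5,-0.1,42],0],[[-29.5,-0.1,42],0]]' | grep -E '^t|tcp'
python3 - <<'E'
from h import *
print(rel([.5833,.2505,.104]))
E
```

```text
t: 16.58
tcp_pos: [0.5841, 0.2476, 0.2067]
tool_rot: [0.668, -0.234, 0.234, -0.667]
[-0.24 10.27  0.18]
```

```bash
python3 -m jog '[[[-0.1,2,0.05],0],[[-0.1,4,0.05],0],[[-0.1,7,0.05],0],[[-0.1,9,0.05],0],[[-0.1,10,0.05],0],[[-0.1,10.1,0.05],0],[[-0.1,10.1,0.05],0],[[-0.1,10.1,0.05],0],[[-0.1,10.1,0.05],0]]' | grep -E '^t|tcp|for'
python3 - <<'E'
from h import *
print(rel([.5833,.2505,.104])); snap('wrist'); print(rel([.5833,.2505,.104]));
E
```

```text
t: 17.33
tcp_pos: [0.585, 0.2506, 0.1076]
tool_rot: [-0.667, 0.232, -0.234, 0.668]
force: [0.3, 0.3, -1.3]
[-0.13  0.36 -0.11]
[-0.11  0.35 -0.1 ]
```

```bash
python3 -m jog '[[[-0.12,0.2,-0.1],0],[[-0.12,0.3,-0.1],0],[[-0.12,0.3,-0.1],0],[[-0.12,0.3,-0.1],0]]' | grep -E 'tcp|for'; for i in 1 2 3; do python3 -m jog '[[[0,0.2,0],0],[[0,0.4,0],0],[[0,0.4,0],0],[[0,0.4,0],0]]' | grep -E 'tcp|for'; done
```

```text
tcp_pos: [0.5818, 0.2504, 0.1029]
force: [0.3, -0.6, -1.4]
tcp_pos: [0.5818, 0.2503, 0.0985]
force: [-0.9, 0.7, -1.3]
tcp_pos: [0.5818, 0.2503, 0.0946]
force: [0.2, -0.5, -1.7]
tcp_pos: [0.5818, 0.2504, 0.0906]
force: [0.3, 0.6, -1.6]
```

```bash
for i in 1 2 3; do python3 -m jog '[[[0.02,0.3,0.01],0],[[0.02,0.6,0.01],0],[[0.02,0.6,0.01],0],[[0.02,0.6,0.01],0]]' | grep -E 'tcp|for'; done; python3 -m jog '[[[0,0.1,0],0],[[0,0.2,0],0],[[0,0.3,0],0],[[0,0.3,0],0]]' | grep -E 'tcp|for'
```

```text
tcp_pos: [0.582, 0.2503, 0.0845]
force: [0.4, 0.1, -0.8]
tcp_pos: [0.5821, 0.2502, 0.0785]
force: [0.0, 0.5, -2.5]
tcp_pos: [0.5823, 0.2502, 0.0725]
force: [0.6, 0.6, -0.7]
tcp_pos: [0.5825, 0.2502, 0.0696]
force: [0.2, 0.2, -1.8]
```

```bash
for i in 1 2 3; do python3 -m jog '[[[0,0.1,0],0],[[0,0.1,0],0],[[0,0.1,0],0]]' | grep -E 'tcp|for'; done
```

```text
tcp_pos: [0.5825, 0.2503, 0.0688]
force: [0.5, 0.0, -1.5]
tcp_pos: [0.5825, 0.2502, 0.0677]
force: [-0.3, 0.5, -0.8]
tcp_pos: [0.5828, 0.2503, 0.0669]
force: [-0.2, -0.2, -0.6]
```

```bash
python3 -m jog '[[[0,0.05,0],0],[[0,0.05,0],0],[[0,0.05,0],0]]' | grep -E 'tcp|for'; python3 -m jog '[[[0,0,0],0],[[0,0,0],0],[[0,0,0],0],[[0,0,0],0],[[0,0,0],0],[[0,0,0],0],[[0,0,0],0],[[0,0,0],0]]' 7 ; python3 -m jog '[[[0,-1,0],0],[[0,-3,0],0],[[0,-6,0],0],[[0,-10,0],0],[[0,-14,0],0],[[0,-14,0],0],[[0,-14,0],0],[[0,-14,0],0],[[0,-14,0],0],[[0,-14,0],0]]'
python3 - <<'E'
from h import *
s=snap('wrist'); c=[.5825,.251]
print(proj(s,[[*c,.102],[*c,.107+.012]]))
t=snap('top')['frame'];f=s['frame']
cv2.imwrite('pics/w6.png',np.hstack([cv2.resize(f[100:300,220:420],(400,400)),cv2.resize(t[130:210,180:260],(400,400))])[:,:,::-1])
E
```

```text
tcp_pos: [0.5829, 0.2503, 0.0668]
force: [-0.1, -0.0, 3.1]
t: 21.72
tcp_pos: [0.5826, 0.2502, 0.0663]
tool_rot: [0.668, -0.233, 0.233, -0.668]
force: [0.1, 0.3, -0.1]
finger_gap: 0.82
t: 22.55
tcp_pos: [0.5813, 0.2499, 0.2046]
tool_rot: [0.668, -0.234, 0.232, -0.667]
force: [0.9, 0.2, -0.5]
finger_gap: 0.821
[[324.72238101 186.59931774]
 [324.79216282 191.7686298 ]]
```

View pics/w6.png

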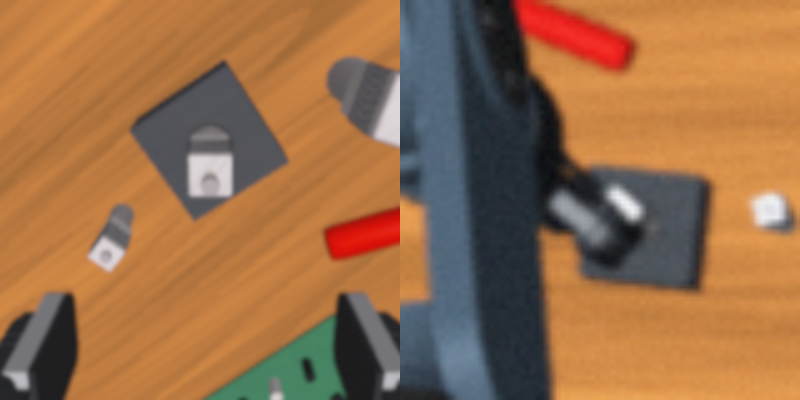

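The gauge stands upright in its stand at about crop (211,175), which is px (325.5,187.5), against a predicted (324.7,186.6). The cap is at about px (325,192.5), where a rod about 12 mm out should appear. The jaws are clear, so I hand in.

Run:
```python
from h import *
print(workorder.sign_off())
```

```text
the job is handed in; nothing more can be done
None
```

I took the middle-sized gauge from its stand, pressed it home on the smallest damper's valve, and stood it back in the stand with the rod out. I handed the job in at about 22.6 s; sign-off reports no verdict.

**Valve:** it sat about 8 mm to the minus side of the rail's middle. The three camera estimates agreed within about 3 mm. Feeling downward showed the spring's soft rise, so the core was in the bore.

**Pressing:** the force levelled off at about 6–7 N while the core sank, then rose on the seal to about 13 N. The nose was about 2 mm into the seal, and I held it there for more than 1 s. The largest force I read on the gauge was about 13 N, against the 24 N limit.

**Last checks:**
- The gauge stands upright, with its top within about 1 px of where it should be and the nose at its original height.
- The rod shows about 12 mm out, judged from the cap's offset in the image.
- The gripper is open and clear of everything.
- I did not measure the bystanders again. The moves stayed above them, and those visible in the last view (the screwdriver's handle and the smaller and larger gauges) looked undisturbed.
- On the stand's centre, the two estimates differed by about 2 mm. I used the pickup pose, and the nose entered the hole without contact.

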